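# Make up two ball touch-up kits

### The arm

A 7-joint arm with a two-finger parallel gripper is mounted at the origin on the work surface; the furniture and walls round the work are solid. World frame = base frame: x ahead of the robot, y to its left, z up, the work surface at z = 0. Lengths are in m, angles in degrees, forces in N, time in s.
With the tool pointing down it reaches from about 0.425 to 0.875 m from the base axis. Payload 4.7 kg.
Tool frame: the origin (TCP) lies between the finger pads; the fingertips stand env.finger_overhang ahead of it and the grasp point (between the pads) lies 5 mm behind it (env.finger_overhang is the distance from the TCP to the fingertips, in m); z points along the fingers, y is the line along which they close (so a half turn about z gives the same grasp; the last joint's range is limited). The gripper opens to 87 mm and grips with 3 to 60 N. Pads are 19 mm wide; open, the fingers measure 117 mm over their backs; the gripper's body (75 mm by 190 mm) begins 51 mm behind the grasp point.
Start: joints at [-67.431, 18.392, -4.016, 83.108, 1.295, 78.541, -3.26], TCP at [0.241, 0.604, 0.216] pointing down, gripper open.
Joint ranges: [-163.93, 163.93], [-17.29, 119.83], [-79.2, 71.16], [3.27, 140.29], [-89.18, 269.18], [5.43, 117.66], [-154.24, 154.24]. Speed limits (degrees/s): [147.25, 147.25, 180, 180, 180, 180, 180].

### API

Orientations are given as [roll, pitch, yaw] about the fixed x, y, z axes, in that order (R = Rz(yaw) Ry(pitch) Rx(roll)).
In Python, from cell import telemetry, eyes, env, models gives the robot as it stands. The module is installed in compiled form; this text tells all that it offers.
- The arm moves only by the tool drive_tool, never from a script. Its arguments are lists of equal length, an entry for each row: "angular": the turn, a rotation vector about the tool's x, y, z in rad, a list of three; "delta_pos": the shift along the tool's x, y, z in cm, a list of three; "gripper": the finger opening in cm, from 0 to 8.7. A call has 1 to 20 rows; each row shifts and turns the commanded pose from where the row before left it, along the tool's axes as they then stand; what a row does not reach is not made up. A row lasts 1/10 s, in which the tool goes at most 50 mm and 8.59 degrees, less where a joint would pass 70% of its speed; a pose out of reach is approached as far as the arm can. A call with a gripper value outside its range is refused whole. The fingers move at their own pace and stop on an object; "squeeze" is the grip in N (left out, the last holds). Time passes only in rows, so rows that do not move let the fingers close. It gives the time, the measured TCP pose, the force, the opening and the grip force at its end, in the units of the state.
- telemetry.get_obs(): the state, without advancing time (a new reading comes with each control period).
- eyes.read_camera(name): name is "side" or "top" or "wrist"; returns a dict with "pixels" (420x560x3 uint8, red, green, blue), "mtx" (3x3 intrinsics, pixels), "origin" and "orientation" of the camera in the world. Camera axes: x right, y down, z forward; pixel columns grow to the right and rows downward; lengths in m; the calibration is good to about 2 mm. A picture is of the moment at which its call begins. There is no depth.
- env.sign_off(): hands the job in; it is judged then, once.
Trained networks look in a picture, given as the dict that the camera call returned (one of the last four; its "shot" number tells which), for a name from the list of things; names that differ only in an ending like _2 or _b are one class to them, and where a whole thing is asked for, a point or a joint stands for the part that bears it (a point fixed in the world has none). Each returns a list of dicts, best first, with "p" (0 to 1); they miss things now and then, are a little off and sometimes report something else, mostly with a low value. They report only what shows in the picture. A call takes as long as a camera call. They do not tell look-alikes from the thing itself.
- models.search_frame(picture, target): "centre" ([column, row] in pixels, amid what is visible of it).
- models.cut_out(picture, target): "pixels" (420x560 bool, what is visible of it) and "centre" ([column, row] in pixels, amid what is visible of it).
The state is a dict: "time_s": time; "qpos": joint angles; "joint_velocities": joint speeds; "effort": joint torques, N m; "tool_pos": TCP position; "tool_rot": TCP orientation; "force": force on the tool from outside, world axes, zero at the start; "wrist_torque": the same for the moment, N m; "grip_width": finger opening in m; "grasp_force": force on a finger pad.
Only numpy, scipy, OpenCV 4.12 (cv2) and the standard library are available. Lean on these libraries where they do the work, as an engineer would, in place of code of your own. Each camera call takes 0.05 s, during which the arm holds its last target. There are 200 camera calls.

### The job

Make up two touch-up kits from the stock on the bench: put the dark blue ball and the cup with blue paint in the blue tray, and the grey ball, the cup with yellow paint and the white glue bottle in the yellow tray. Within a tray any compartment will do, but each thing stands upright and flat on the floor of a compartment of its own. Tip nothing over on the way, and leave the third cup, the one without coloured paint, standing where it is.

Things in the scene. Friction and masses are not known exactly. Their poses are not given: they have to be found in the camera images.
- blue_tray: Shallow blue plastic kit tray, fixed to the bench. Two square compartments in a row along its x axis, 76 apart, their centres at x = -38 and +38 mm and y = 0 in the tray's frame; each is 73 wide inside. Outer size about 155 by 79, plus a small 7 mm thumb tab at each end. Origin: centre of its underside. The compartment floors are 10 above the bench and the walls and dividers, 3 thick, only reach 16 above the bench. z is up.
- yellow_tray: Shallow yellow plastic kit tray, fixed to the bench. Three square compartments in a row along its x axis, 76 apart, their centres at x = -76, 0 and +76 mm and y = 0 in the tray's frame; each is 73 wide inside. Outer size about 231 by 79, plus a small 7 mm thumb tab at each end. Origin: centre of its underside. The compartment floors are 10 above the bench and the walls and dividers, 3 thick, only reach 16 above the bench. z is up.
- blue_ball_center (a point): Hard dark blue ball with a small flat seat underneath on which it stands, 58 across, 56 tall; can be gripped at any yaw. The point is on its axis, half-way up (28 above its underside); z is its upright axis.
- grey_ball_center (a point): Hard grey ball with a small flat seat underneath on which it stands, 58 across, 56 tall; can be gripped at any yaw. The point is on its axis, half-way up (28 above its underside); z is its upright axis.
- blue_cup_center (a point): Disposable clear plastic mixing cup with blue paint in it, upright and open, 48 tall, 57 across the rim at the top, tapering to 40 across the base; round, so it can be gripped at any yaw. The point is on its axis, half-way up (24 above its underside); z is its upright axis.
- yellow_cup_center (a point): Disposable clear plastic mixing cup with yellow paint in it, upright and open, 48 tall, 57 across the rim at the top, tapering to 40 across the base; round, so it can be gripped at any yaw. The point is on its axis, half-way up (24 above its underside); z is its upright axis.
- clear_cup_center (a point): Disposable clear plastic mixing cup with only a colourless, whitish-grey remnant and no paint in it, upright and open, 48 tall, 57 across the rim at the top, tapering to 40 across the base; round, so it can be gripped at any yaw. The point is on its axis, half-way up (24 above its underside); z is its upright axis. It belongs to neither kit.
- glue_bottle_center (a point): White round squeeze bottle with a blue band and an orange-red nozzle cap, upright, 43 across; the cylindrical body is 82 tall, the whole 120. Grip it round the body at any yaw. The point is on its axis, 60 above its underside, on the body; z is its upright axis.
Not all that is in view belongs to the job. Of the things that look like the part that bears blue_ball_center, the smaller one is meant.

How it is judged (in metres and radians):
At the end, for the whole second after the job is handed in: Each of the five things is in its own tray, within 18 mm of a compartment's centre in x and y, on its floor (+3.5/-6 mm), upright within 0.12 rad, at rest; the clear cup stands upright within 30 mm of where it began ((x of blue_ball_center in the frame of blue_tray between -0.056 and -0.02 m or x of blue_ball_center in the frame of blue_tray between 0.02 and 0.056 m) and y of blue_ball_center in the frame of blue_tray between -0.018 and 0.018 m and z of blue_ball_center in the frame of blue_tray between 0.032 and 0.0415 m and angle between each of blue_ball_center, blue_cup_center, grey_ball_center, yellow_cup_center, glue_bottle_center, clear_cup_center's own z axis and vertical below 0.12 rad and linear speed of each of blue_ball, blue_cup, grey_ball, yellow_cup, glue_bottle below 0.01 m/s and (x of blue_cup_center in the frame of blue_tray between -0.056 and -0.02 m or x of blue_cup_center in the frame of blue_tray between 0.02 and 0.056 m) and y of blue_cup_center in the frame of blue_tray between -0.018 and 0.018 m and z of blue_cup_center in the frame of blue_tray between 0.028 and 0.0375 m and (x of grey_ball_center in the frame of yellow_tray between -0.094 and -0.058 m or x of grey_ball_center in the frame of yellow_tray between -0.018 and 0.018 m or x of grey_ball_center in the frame of yellow_tray between 0.058 and 0.094 m) and y of grey_ball_center in the frame of yellow_tray between -0.018 and 0.018 m and z of grey_ball_center in the frame of yellow_tray between 0.032 and 0.0415 m and (x of yellow_cup_center in the frame of yellow_tray between -0.094 and -0.058 m or x of yellow_cup_center in the frame of yellow_tray between -0.018 and 0.018 m or x of yellow_cup_center in the frame of yellow_tray between 0.058 and 0.094 m) and y of yellow_cup_center in the frame of yellow_tray between -0.018 and 0.018 m and z of yellow_cup_center in the frame of yellow_tray between 0.028 and 0.0375 m and (x of glue_bottle_center in the frame of yellow_tray between -0.094 and -0.058 m or x of glue_bottle_center in the frame of yellow_tray between -0.018 and 0.018 m or x of glue_bottle_center in the frame of yellow_tray between 0.058 and 0.094 m) and y of glue_bottle_center in the frame of yellow_tray between -0.018 and 0.018 m and z of glue_bottle_center in the frame of yellow_tray between 0.064 and 0.0735 m and distance of clear_cup_center from where it was at the start of the episode below 0.03 m); the robot touches nothing.
It fails at once if a ball, cup or bottle is tipped over (angle between any of blue_ball_center, grey_ball_center, blue_cup_center, yellow_cup_center, clear_cup_center, glue_bottle_center's own z axis and vertical above 0.8 rad).
It fails at once if the clear cup is moved away from its place (distance of clear_cup_center from where it was at the start of the episode above 0.03 m).
It also fails if it takes over 128 s, if anything falls off the work surface, if the arm or the gripper's body presses on something with over 40 N, if the wrist force passes 120 N, or if a joint passes its speed limit or range.

## Working session

There is one attempt and no reset: what is moved stays moved. The work goes in short steps, Python scripts to look and compute and a tool call to move; the robot and the scene stay as the last step left them, time stands still between calls to the robot, and variables do not carry over. Pictures are saved under pics/ and viewed, at most 14 in all, crops included, and the job is handed in when it is done.

Besides the shell and the picture viewer there is one more tool, called after "Request:" by a JSON object that holds its "op" and its "data", one argument or row to a line. drive_tool: Moves the arm, as the interface text tells. Its arguments: {"type":"object","properties":{"angular":{"type":"array","items":{"type":"array","items":{"type":"number"}}},"delta_pos":{"type":"array","items":{"type":"array","items":{"type":"number"}}},"gripper":{"type":"array","items":{"type":"number"}},"squeeze":{"type":"number"}},"required":["angular","delta_pos","gripper"]}

```bash
mkdir -p pics; cat > h.py <<'E'
import numpy as np, cv2
from cell import telemetry, eyes, env, models
from scipy.spatial.transform import Rotation as R
def rot(o):
    o=np.array(o,float)
    if o.shape==(3,3): return o
    if o.size==4: return R.from_quat(o).as_matrix()
    return R.from_euler('xyz',o,degrees=True).as_matrix()
def ray(c,px):
    d=np.linalg.inv(c['mtx'])@[px[0],px[1],1]
    return np.array(c['origin']),rot(c['orientation'])@d
def at(c,px,z):
    o,d=ray(c,px); return o+d*(z-o[2])/d[2]
def proj(c,p):
    q=c['mtx']@(rot(c['orientation']).T@(np.array(p)-c['origin'])); return q[:2]/q[2]
def save(c,n): cv2.imwrite('pics/'+n,cv2.cvtColor(c['pixels'],cv2.COLOR_RGB2BGR))
H=dict(blue_ball_center=.028,grey_ball_center=.028,blue_cup_center=.024,yellow_cup_center=.024,clear_cup_center=.024,glue_bottle_center=.06,blue_tray=.01,yellow_tray=.01)
E
python3 - <<'E'
from h import *
print(telemetry.get_obs(), env.finger_overhang)
for n in ('top','side'):
    c=eyes.read_camera(n); save(c,n+'0.png')
    print(n,c['origin'],c['orientation'],c['mtx'][0])
    for t in H:
        for r in models.search_frame(c,t): print(t,np.round(r['centre']),round(r['p'],2),np.round(at(c,r['centre'],H[t])[:2],3))
E
```

```text
{'time_s': 0.0, 'qpos': array([-67.43225868,  18.43897697,  -4.01559803,  83.17517116,
         1.29221848,  78.53947817,  -3.26160557]), 'joint_velocities': array([-0.0168646 , -0.08179107, -0.00970421,  0.03464225,  0.0394519 ,
        0.10688828,  0.03880223]), 'effort': array([-6.75618026e-05, -4.91279662e+01, -4.03774381e-01, -3.12530243e+01,
       -6.37829513e-02,  4.42795898e-02,  1.98015614e-04]), 'tool_pos': array([0.24078841, 0.60315032, 0.21466008]), 'tool_rot': array([-1.79891461e+02,  2.96550121e-03,  1.58239919e+02]), 'force': array([ 0.06024404, -0.13380795,  0.20067924]), 'wrist_torque': array([0.02043218, 0.01121988, 0.00300102]), 'grasp_force': 0.0, 'grip_width': 0.08716144061222916} 0.014
top [ 0.1773959  -0.0148031   1.55992115] [-171.92270742    1.24454531  -89.95457142] [506.33925633   0.         286.85495437]
blue_ball_center [204. 248.] 0.95 [0.266 0.271]
blue_ball_center [235. 189.] 0.67 [0.449 0.178]
grey_ball_center [281. 191.] 0.53 [0.441 0.037]
blue_cup_center [302. 158.] 0.62 [ 0.547 -0.028]
clear_cup_center [353. 160.] 0.56 [ 0.537 -0.187]
glue_bottle_center [331. 192.] 0.46 [ 0.431 -0.115]
glue_bottle_center [399. 190.] 0.27 [ 0.438 -0.318]
blue_tray [398. 187.] 0.84 [ 0.455 -0.326]
yellow_tray [181. 184.] 0.77 [0.467 0.35 ]
side [ 0.46312667 -0.8447464   0.69767789] [-1.26882906e+02  5.01619418e-02  2.71884045e+00] [422.31711108   0.         273.32520333]
blue_ball_center [229. 165.] 0.64 [0.267 0.31 ]
grey_ball_center [279. 217.] 0.71 [0.435 0.048]
blue_cup_center [311. 234.] 0.85 [ 0.519 -0.017]
yellow_cup_center [319. 202.] 0.68 [0.545 0.129]
clear_cup_center [314. 283.] 0.97 [ 0.521 -0.185]
clear_cup_center [314. 234.] 0.54 [ 0.526 -0.013]
glue_bottle_center [279. 252.] 0.59 [ 0.441 -0.13 ]
blue_tray [280. 342.] 0.57 [ 0.451 -0.335]
yellow_tray [292. 166.] 0.63 [0.467 0.347]
yellow_tray [317. 284.] 0.53 [ 0.528 -0.175]
```

View pics/top0.png

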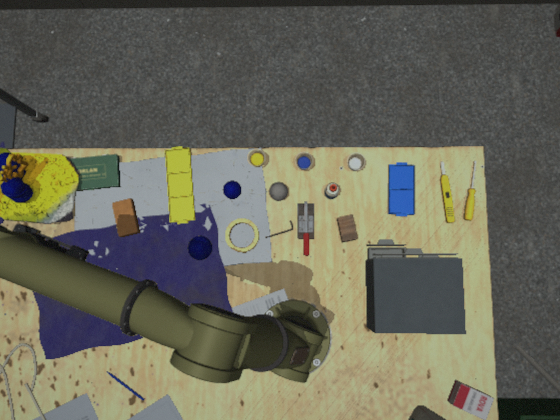

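View pics/side0.png

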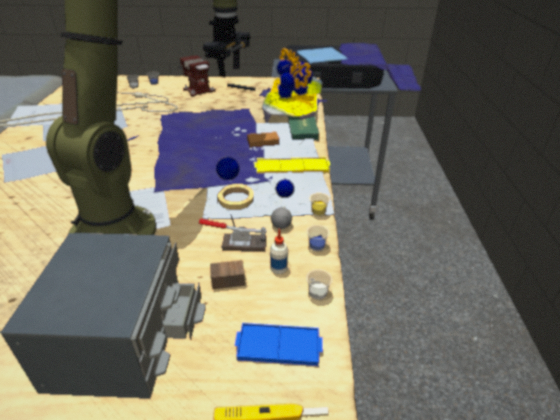

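The top view shows the yellow tray at (179,185) and the blue tray at (401,189). The cups are yellow (258,159), blue (305,162) and clear (355,162), with the glue bottle at (333,190) and the grey ball at (279,191).

Things that could be mistaken for the dark blue ball: the small ball (233,189), the larger ball on the cloth (200,247), and a dark blue lump on the yellow heap (17,188). I choose the smaller one at (233,189). The grey putty-knife block and the brown block are clearly different things, and the three cups are told apart by their contents. Next I'll check these in a close crop and measure.

```bash
python3 - <<'E'
from h import *
c=eyes.read_camera('top'); im=c['pixels']
cr=cv2.resize(im[145:265,150:430],None,fx=2.8,fy=2.8,interpolation=cv2.INTER_CUBIC)
cv2.imwrite('pics/crop.png',cv2.cvtColor(cr,cv2.COLOR_RGB2BGR))
hsv=cv2.cvtColor(im,cv2.COLOR_RGB2HSV)
for n,(lo,hi),(x0,x1,y0,y1) in (('yellow',((22,120,100),(34,255,255)),(160,205,140,230)),('blue',((100,130,90),(118,255,255)),(380,425,155,222))):
    m=cv2.inRange(hsv,lo,hi); k=np.zeros_like(m); k[y0:y1,x0:x1]=m[y0:y1,x0:x1]
    pts=np.argwhere(k)[:,::-1]
    w=np.array([at(c,p,.014)[:2] for p in pts]).astype(np.float32)
    print(n,len(pts),cv2.minAreaRect(w))
for t in ('blue_ball_center','grey_ball_center','blue_cup_center','yellow_cup_center','clear_cup_center','glue_bottle_center'):
    for r in models.cut_out(c,t):
        ys,xs=np.nonzero(r['pixels']); 
        print(t,round(r['p'],2),np.round(r['centre']),len(xs),(xs.min(),xs.max(),ys.min(),ys.max()),np.round(at(c,(xs.mean(),ys.mean()),H[t]),3))
E
```

```text
yellow 1868 ((0.46662548184394836, 0.3540952205657959), (0.24455058574676514, 0.0796537697315216), 5.315277576446533)
blue 1266 ((0.4489589333534241, -0.3333149254322052), (0.07411708682775497, 0.16354535520076752), 88.42843627929688)
blue_ball_center 0.78 [200. 246.] 468 (np.int64(187), np.int64(211), np.int64(235), np.int64(258)) [0.269 0.284 0.028]
blue_ball_center 0.77 [232. 191.] 307 (np.int64(221), np.int64(240), np.int64(179), np.int64(198)) [0.449 0.191 0.028]
grey_ball_center 0.76 [280. 188.] 250 (np.int64(270), np.int64(287), np.int64(182), np.int64(199)) [0.443 0.046 0.028]
blue_cup_center 0.8 [303. 158.] 274 (np.int64(294), np.int64(312), np.int64(151), np.int64(169)) [ 0.539 -0.032  0.024]
clear_cup_center 0.81 [352. 159.] 309 (np.int64(346), np.int64(365), np.int64(152), np.int64(171)) [ 0.535 -0.193  0.024]
glue_bottle_center 0.65 [330. 189.] 147 (np.int64(325), np.int64(337), np.int64(184), np.int64(197)) [ 0.435 -0.115  0.06 ]
```

View pics/crop.png

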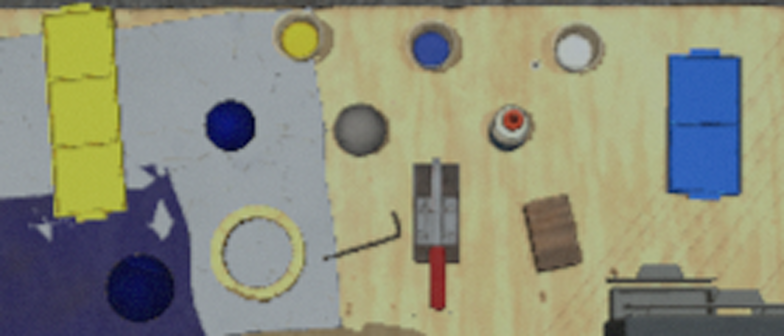

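The crop confirms it. The small ball at crop (230,125) is about 20 px across in the full picture, against about 24 px for the decoy at crop (140,287). The cup contents are yellow (300,38), blue (431,48) and white (575,50). I'll move to a central height for a wrist view.

Request:
{"op": "drive_tool", "data": {
  "angular": [
    [0,0,-0.127],
    [0,0,-0.127],
    [0,0,-0.126],
    [0,0,0],
    [0,0,0],
    [0,0,0],
    [0,0,0],
    [0,0,0],
    [0,0,0],
    [0,0,0],
    [0,0,0],
    [0,0,0],
    [0,0,0],
    [0,0,0],
    [0,0,0],
    [0,0,0],
    [0,0,0]
  ],
  "delta_pos": [
    [0,0,-1],
    [0,0,-1],
    [0,0,-1],
    [-1.8,-4.2,-0.8],
    [-1.8,-4.2,-0.8],
    [-1.8,-4.2,-0.8],
    [-1.8,-4.2,-0.8],
    [-1.8,-4.2,-0.8],
    [-1.8,-4.2,-0.8],
    [-1.8,-4.2,-0.8],
    [-1.8,-4.2,-0.8],
    [-1.8,-4.2,-0.8],
    [-1.8,-4.2,-0.8],
    [-1.8,-4.2,-0.8],
    [-1.8,-4.2,-0.8],
    [-1.8,-4.2,-0.8],
    [0,0,0]
  ],
  "gripper": [8.7,8.7,8.7,8.7,8.7,8.7,8.7,8.7,8.7,8.7,8.7,8.7,8.7,8.7,8.7,8.7,8.7],
  "squeeze": 15
}}

```text
time_s: 2.95
tool_pos: [0.4773, 0.0502, 0.3514]
tool_rot: [-179.9, 0.2, 179.3]
force: [1.2, 0.4, 0.3]
grip_width: 0.0868
grasp_force: 0.0
```

```bash
cat > w.py <<'E'
from h import *
import sys
c=eyes.read_camera('wrist'); save(c,sys.argv[1]); s=telemetry.get_obs()
print(np.round(s['tool_pos'],4),np.round(s['tool_rot'],2),c['origin'],c['orientation'])
for t in sys.argv[2:] or list(H)[:6]:
    for r in models.cut_out(c,t):
        ys,xs=np.nonzero(r['pixels']); print(t,round(r['p'],2),np.round(r['centre']),len(xs),(xs.min(),xs.max(),ys.min(),ys.max()),np.round(at(c,((xs.min()+xs.max())/2,(ys.min()+ys.max())/2),H[t]),3))
E
python3 w.py w1.png
```

```text
[0.4761 0.0542 0.3507] [1.7998e+02 1.0000e-01 1.7960e+02] [0.39284429 0.05080907 0.52041766] [1.62234135e+02 1.11364218e-01 8.92973267e+01]
blue_ball_center 0.63 [381. 132.] 1588 (np.int64(358), np.int64(403), np.int64(108), np.int64(152)) [0.445 0.186 0.028]
blue_ball_center 0.53 [468.   2.] 263 (np.int64(449), np.int64(489), np.int64(0), np.int64(8)) [0.298 0.28  0.028]
blue_ball_center 0.53 [  9. 144.] 3270 (np.int64(0), np.int64(37), np.int64(76), np.int64(196)) [ 0.447 -0.292  0.028]
grey_ball_center 0.78 [268. 125.] 1542 (np.int64(250), np.int64(293), np.int64(105), np.int64(149)) [0.439 0.043 0.028]
blue_cup_center 0.79 [215. 197.] 1411 (np.int64(193), np.int64(235), np.int64(178), np.int64(218)) [ 0.536 -0.04   0.024]
blue_cup_center 0.37 [322. 207.] 1452 (np.int64(302), np.int64(343), np.int64(182), np.int64(225)) [0.546 0.113 0.024]
yellow_cup_center 0.44 [143. 129.] 1441 (np.int64(117), np.int64(168), np.int64(112), np.int64(148)) [ 0.441 -0.128  0.024]
clear_cup_center 0.91 [ 97. 196.] 1644 (np.int64(73), np.int64(123), np.int64(177), np.int64(218)) [ 0.533 -0.202  0.024]
glue_bottle_center 0.89 [143. 131.] 1493 (np.int64(117), np.int64(169), np.int64(111), np.int64(148)) [ 0.437 -0.115  0.06 ]
```

View pics/w1.png

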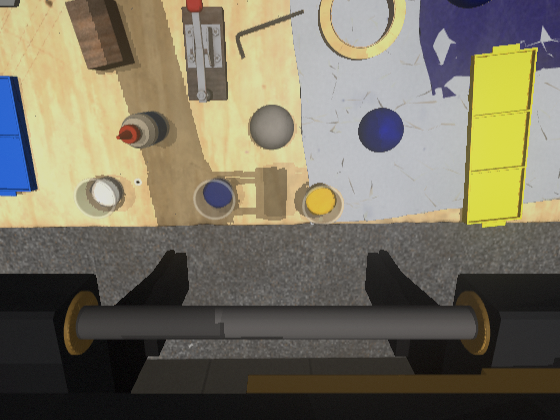

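The wrist view shows the bottle (143,130), grey ball (272,126), blue ball (381,130), clear cup (99,195), blue cup (215,199), yellow cup (322,203) and the yellow tray (500,135). I'll fit simple solid models to the silhouettes in this view and the top view.

```bash
cat > fit.py <<'E'
from h import *
from scipy.optimize import fsolve
a=np.linspace(0,2*np.pi,60)
def rings(l): return np.array([[r*np.cos(t),r*np.sin(t),z] for r,z in l for t in a])
ball=rings([(np.sqrt(max(.029**2-(z-.027)**2,0)),z) for z in np.linspace(0,.056,15)])
M=dict(ball=ball,cup=rings([(.020,0),(.0285,.048)]),bottle=rings([(.0215,0),(.0215,.082),(.005,.118)]))
def fit(c,bb,kind,z0=0):
    tgt=np.array([(bb[0]+bb[1]+1)/2,(bb[2]+bb[3]+1)/2])
    def bbx(p): 
        q=np.array([proj(c,m+[p[0],p[1],z0]) for m in M[kind]]); return q.min(0),q.max(0)
    s=fsolve(lambda p: sum(bbx(p))/2-tgt, at(c,tgt,.03)[:2]); lo,hi=bbx(s)
    return np.round(s,4),np.round(hi-lo,1),(bb[1]-bb[0]+1,bb[3]-bb[2]+1)
E
python3 - <<'E'
from fit import *
c=eyes.read_camera('wrist')
print('wrist')
for n,k,b in (('bb','ball',(358,403,108,152)),('gb','ball',(250,293,105,149)),('bc','cup',(193,235,178,218)),('yc','cup',(302,343,182,225)),('cc','cup',(73,123,177,218)),('gl','bottle',(117,169,111,148))): print(n,*fit(c,b,k))
hsv=cv2.cvtColor(c['pixels'],cv2.COLOR_RGB2HSV); m=cv2.inRange(hsv,(22,120,100),(34,255,255)); m[:,:460]=0; m[235:]=0
w=np.array([at(c,p,.014)[:2] for p in np.argwhere(m)[:,::-1]],np.float32); print('ytray',cv2.minAreaRect(w))
print('top')
c=eyes.read_camera('top')
for n,k,b in (('bb','ball',(221,240,179,198)),('gb','ball',(270,287,182,199)),('bc','cup',(294,312,151,169)),('cc','cup',(346,365,152,171)),('gl','bottle',(325,337,184,197))): print(n,*fit(c,b,k))
E
```

```text
wrist
bb [0.4395 0.1947] [46.  45.2] (46, 45)
gb [0.436  0.0523] [44.4 45.4] (44, 45)
bc [ 0.5281 -0.024 ] [42.9 42.9] (43, 41)
yc [0.5358 0.1205] [42.7 43.1] (42, 44)
cc [ 0.5278 -0.1833] [51.1 42.9] (51, 42)
gl [ 0.4362 -0.108 ] [56.2 40.8] (53, 38)
ytray ((0.46492627263069153, 0.34999603033065796), (0.2453608512878418, 0.08370017260313034), 5.816555500030518)
top
bb [0.4476 0.1907] [18.9 18.8] (20, 20)
gb [0.441  0.0428] [18.9 18.9] (18, 18)
bc [ 0.5326 -0.0325] [18.7 18.8] (19, 19)
cc [ 0.5272 -0.1923] [18.8 18.8] (20, 20)
gl [ 0.4374 -0.1166] [15.9 18.5] (13, 14)
```

The wrist boxes came from an earlier shot, taken while the arm was still settling. I'll repeat this with one settled shot.

```bash
cat > w.py <<'E'
from fit import *
import sys
K=lambda t:'ball' if 'ball' in t else 'cup' if 'cup' in t else 'bottle'
c=eyes.read_camera('wrist'); save(c,sys.argv[1]); s=telemetry.get_obs()
print(np.round(s['tool_pos'],4),np.round(s['tool_rot'],2),np.round(c['origin'],4),s['time_s'])
for t in sys.argv[2:]:
    for r in models.cut_out(c,t):
        ys,xs=np.nonzero(r['pixels']); print(t,round(r['p'],2),np.round(r['centre']),*fit(c,(xs.min(),xs.max(),ys.min(),ys.max()),K(t)))
E
cat > x.py <<'E'
E
python3 w.py w2.png blue_ball_center grey_ball_center blue_cup_center yellow_cup_center clear_cup_center glue_bottle_center
python3 - <<'E'
from h import *
c=eyes.read_camera('wrist');hsv=cv2.cvtColor(c['pixels'],cv2.COLOR_RGB2HSV); m=cv2.inRange(hsv,(22,120,100),(34,255,255)); m[:,:460]=0; m[235:]=0
w=np.array([at(c,p,.014)[:2] for p in np.argwhere(m)[:,::-1]],np.float32); print('ytray',cv2.minAreaRect(w))
E
```

```text
[0.4749 0.0585 0.3497] [-1.800e+02 -1.000e-02 -1.799e+02] [0.391  0.0579 0.5189] 3.45
blue_ball_center 0.63 [373. 136.] [0.4463 0.1863] [45.6 44.9] (np.int64(45), np.int64(45))
blue_ball_center 0.57 [463.   4.] [0.2959 0.281 ] [54.5 55.3] (np.int64(55), np.int64(15))
grey_ball_center 0.94 [262. 127.] [0.4401 0.0433] [44.3 45.2] (np.int64(45), np.int64(45))
blue_cup_center 0.93 [209. 199.] [ 0.532  -0.0347] [42.8 43. ] (np.int64(42), np.int64(42))
blue_cup_center 0.52 [136. 129.] [ 0.4397 -0.1217] [50.2 46. ] (np.int64(54), np.int64(37))
yellow_cup_center 0.77 [315. 210.] [0.5427 0.1102] [42.5 43.2] (np.int64(41), np.int64(43))
clear_cup_center 0.62 [ 89. 197.] [ 0.5287 -0.1937] [51.7 42.9] (np.int64(51), np.int64(43))
glue_bottle_center 0.95 [138. 128.] [ 0.4381 -0.1182] [57.4 40.9] (np.int64(54), np.int64(37))
ytray ((0.46495479345321655, 0.34981244802474976), (0.24538259208202362, 0.08396515250205994), 5.793183326721191)
```

The wrist and top views now agree to about 3 mm. I'll pick up the blue ball first.

Request:
{"op": "drive_tool", "data": {
  "angular": [
    [0,0,0],
    [0,0,0],
    [0,0,0],
    [0,0,0],
    [0,0,0],
    [0,0,0],
    [0,0,0],
    [0,0,0],
    [0,0,0],
    [0,0,0]
  ],
  "delta_pos": [
    [0.7,3.2,0],
    [0.7,3.2,0],
    [0.7,3.2,0],
    [0.7,3.2,4],
    [0,0,4.5],
    [0,0,4.5],
    [0,0,4.5],
    [0,0,4],
    [0,0,0],
    [0,0,0]
  ],
  "gripper": [8.7,8.7,8.7,8.7,8.7,8.7,8.7,8.7,8.7,8.7]
}}

```text
time_s: 4.8
tool_pos: [0.4475, 0.1847, 0.1367]
tool_rot: [-180.0, -0.0, -180.0]
force: [-0.2, 0.5, 0.3]
grip_width: 0.0871
grasp_force: 0.0
```

```bash
python3 w.py w3.png blue_ball_center
```

```text
[0.4486 0.1853 0.1381] [ 1.7993e+02  1.4000e-01 -1.7999e+02] [0.3637 0.1841 0.3061] 4.85
blue_ball_center 0.89 [278. 200.] [0.4453 0.1858] [73.8 73.8] (np.int64(74), np.int64(74))
```

Request:
{"op": "drive_tool", "data": {
  "angular": [
    [0,0,0],
    [0,0,0],
    [0,0,0],
    [0,0,0],
    [0,0,0],
    [0,0,0],
    [0,0,0],
    [0,0,0],
    [0,0,0],
    [0,0,0]
  ],
  "delta_pos": [
    [0.2,0.1,4],
    [0,0,4],
    [0,0,2.4],
    [0,0,1.0],
    [0,0,0],
    [0,0,0],
    [0,0,0],
    [0,0,0],
    [0,0,0],
    [0,0,0]
  ],
  "gripper": [8.7,8.7,8.7,8.7,8.7,5,5,5,5,5],
  "squeeze": 15
}}

```text
time_s: 5.9
tool_pos: [0.4456, 0.1859, 0.0225]
tool_rot: [180.0, 0.0, -180.0]
force: [-0.3, -0.3, 0.8]
grip_width: 0.0554
grasp_force: 0.9
```

Request:
{"op": "drive_tool", "data": {
  "angular": [
    [0,0,0],
    [0,0,0],
    [0,0,0],
    [0,0,0],
    [0,0,0],
    [0,0,0]
  ],
  "delta_pos": [
    [0,0,0],
    [0,0,0],
    [0,0,-1],
    [0,0,-3],
    [0,0,-4],
    [0,0,0]
  ],
  "gripper": [4,4,4,4,4,4],
  "squeeze": 15
}}

```text
time_s: 6.5
tool_pos: [0.4489, 0.1872, 0.1075]
tool_rot: [179.7, 0.5, 180.0]
force: [1.1, -0.9, 0.2]
grip_width: 0.0538
grasp_force: 14.5
```

Request:
{"op": "drive_tool", "data": {
  "angular": [
    [0,0,0],
    [0,0,0],
    [0,0,0],
    [0,0,0],
    [0,0,0],
    [0,0,0],
    [0,0,0],
    [0,0,0],
    [0,0,0],
    [0,0,0],
    [0,0,0],
    [0,0,0],
    [0,0,0],
    [0,0,0],
    [0,0,0],
    [0,0,0],
    [0,0,0],
    [0,0,0],
    [0,0,0]
  ],
  "delta_pos": [
    [0,0,-3],
    [0,0,-4],
    [-0.2,-2,-4],
    [-0.3,-4,-3],
    [-0.3,-4,0],
    [-0.3,-4,0],
    [-0.3,-4,0],
    [-0.3,-4,0],
    [-0.3,-4,0],
    [-0.3,-4,0],
    [-0.3,-4,0],
    [-0.3,-4,0],
    [-0.3,-4,0],
    [-0.3,-4,0],
    [-0.3,-4,0],
    [-0.3,-4,0],
    [-0.2,-2,0],
    [0,0,0],
    [0,0,0]
  ],
  "gripper": [4,4,4,4,4,4,4,4,4,4,4,4,4,4,4,4,4,4,4]
}}

```text
time_s: 8.4
tool_pos: [0.4879, -0.3741, 0.2413]
tool_rot: [179.9, -0.1, 180.0]
force: [-0.1, 0.9, -0.7]
grip_width: 0.0541
grasp_force: 14.5
```

```bash
cat > tray.py <<'E'
from h import *
import sys
c=eyes.read_camera('wrist'); save(c,sys.argv[1]); s=telemetry.get_obs(); print(np.round(s['tool_pos'],4),s['grasp_force'])
t=sys.argv[2]; hsv=cv2.cvtColor(c['pixels'],cv2.COLOR_RGB2HSV)
m=cv2.inRange(hsv,*(((22,120,100),(34,255,255)) if 'y' in t[:2] else ((100,130,120),(118,255,255))))
n,l,st,_=cv2.connectedComponentsWithStats(m); i=1+np.argmax(st[1:,4]); print(st[i])
w=np.array([at(c,p,.014)[:2] for p in np.argwhere(l==i)[:,::-1]],np.float32); print(cv2.minAreaRect(w))
E
python3 tray.py w4.png blue
```

```text
[ 0.4884 -0.3731  0.2415] 14.533908042940311
[  274    49    83   162 10796]
((0.4472215175628662, -0.33660227060317993), (0.07843812555074692, 0.167856827378273), 88.00018310546875)
```

View pics/w4.png

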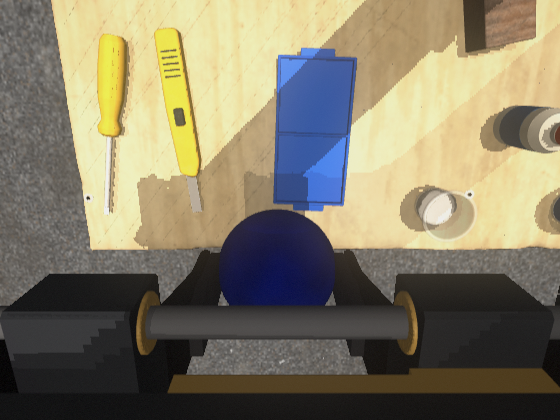

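The wrist view shows the ball held at (278,260). The blue tray is clear at (315,130), spanning columns 275–356 and rows 50–210. I'll lower the ball into the far compartment.

Request:
{"op": "drive_tool", "data": {
  "angular": [
    [0,0,0],
    [0,0,0],
    [0,0,0],
    [0,0,0],
    [0,0,0],
    [0,0,0],
    [0,0,0],
    [0,0,0],
    [0,0,0],
    [0,0,0],
    [0,0,0]
  ],
  "delta_pos": [
    [0.2,3.8,0],
    [0,0,4],
    [0,0,4],
    [0,0,4],
    [0,0,4],
    [0,0,2.5],
    [0,0,1.3],
    [0,0,0.7],
    [0,0,0.3],
    [0,0,0],
    [0,0,0]
  ],
  "gripper": [4,4,4,4,4,4,4,4,4,4,4]
}}

```text
time_s: 9.55
tool_pos: [0.4873, -0.3367, 0.0353]
tool_rot: [-180.0, 0.1, -180.0]
force: [-0.6, -0.1, 0.1]
grip_width: 0.054
grasp_force: 14.5
```

Request:
{"op": "drive_tool", "data": {
  "angular": [
    [0,0,0],
    [0,0,0],
    [0,0,0],
    [0,0,0],
    [0,0,0],
    [0,0,0],
    [0,0,0],
    [0,0,0],
    [0,0,0],
    [0,0,0],
    [0,0,0],
    [0,0,0],
    [0,0,0],
    [0,0,0],
    [0,0,0],
    [0,0,0],
    [0,0,0],
    [0,0,0]
  ],
  "delta_pos": [
    [0,0,0.25],
    [0,0,0],
    [0,0,0],
    [0,0,0],
    [0,0,0],
    [0,0,-2],
    [0,0,-4],
    [0,0,-4],
    [0,0,-4],
    [-0.5,3.5,-1.5],
    [-0.5,4,0],
    [-0.5,4,0],
    [-0.5,4,0],
    [-0.5,4,0],
    [-0.5,4,0],
    [-0.5,4,0],
    [-1.0,2.7,0],
    [0,0,0]
  ],
  "gripper": [4,4,7,7,7,7,7,8,8.7,8.7,8.7,8.7,8.7,8.7,8.7,8.7,8.7,8.7]
}}

```text
time_s: 11.35
tool_pos: [0.5321, -0.0285, 0.186]
tool_rot: [179.9, -0.0, -179.5]
force: [1.2, -0.0, -1.6]
grip_width: 0.0866
grasp_force: 0.0
```

```bash
python3 w.py w5.png blue_cup_center blue_ball_center; python3 - <<'E'
from fit import *
c=eyes.read_camera('top')
for r in models.cut_out(c,'blue_ball_center'):
    ys,xs=np.nonzero(r['pixels']); print(r['centre'],*fit(c,(xs.min(),xs.max(),ys.min(),ys.max()),'ball',.01))
E
```

```text
[ 0.5314 -0.0318  0.1861] [-1.8000e+02 -4.0000e-02 -1.7972e+02] [ 0.4482 -0.0301  0.3554] 11.4
blue_cup_center 0.81 [268. 193.] [ 0.5317 -0.0347] [66.1 63.9] (np.int64(64), np.int64(64))
[405.2, 174.4] [ 0.4876 -0.3356] [19.5 19. ] (np.int64(20), np.int64(18))
[199.1, 245.0] [0.2672 0.2816] [19.5 19.3] (np.int64(25), np.int64(25))
```

The blue ball sits at the compartment centre within 2 mm. Now the blue cup.

Request:
{"op": "drive_tool", "data": {
  "angular": [
    [0,0,0],
    [0,0,0],
    [0,0,0],
    [0,0,0],
    [0,0,0],
    [0,0,0],
    [0,0,0],
    [0,0,0],
    [0,0,0],
    [0,0,0],
    [0,0,0],
    [0,0,0],
    [0,0,0],
    [0,0,0]
  ],
  "delta_pos": [
    [0,0,4],
    [0,0,4],
    [0,0,4],
    [0,0,3],
    [0,0,1.1],
    [0,0,0],
    [0,0,0],
    [0,0,0],
    [0,0,0],
    [0,0,0],
    [0,0,0],
    [0,0,0],
    [0,0,0],
    [0,0,0]
  ],
  "gripper": [8.7,8.7,8.7,8.7,8.7,8.7,3.5,3.5,3.5,3.5,3.5,3.5,3.5,3.5],
  "squeeze": 8
}}

```text
time_s: 13.0
tool_pos: [0.5319, -0.0342, 0.026]
tool_rot: [180.0, 0.1, -180.0]
force: [-0.3, -0.6, 4.3]
grip_width: 0.0552
grasp_force: 8.0
```

Request:
{"op": "drive_tool", "data": {
  "angular": [
    [0,0,0],
    [0,0,0],
    [0,0,0],
    [0,0,0]
  ],
  "delta_pos": [
    [0,0,-0.5],
    [0,0,-2],
    [0,0,-3],
    [0,0,0]
  ],
  "gripper": [3.5,3.5,3.5,3.5]
}}

```text
time_s: 13.4
tool_pos: [0.5339, -0.0344, 0.0839]
tool_rot: [180.0, 0.3, -180.0]
force: [0.2, 0.5, 0.3]
grip_width: 0.0553
grasp_force: 8.0
```

```bash
python3 w.py w6.png blue_cup_center
```

```text
[ 0.5327 -0.0341  0.0822] [ 179.95    0.2  -179.98] [ 0.4491 -0.0352  0.2527] 13.45
blue_cup_center 0.8 [277. 269.] [ 0.553  -0.0349] [92.8 95.7] (np.int64(124), np.int64(96))
```

View pics/w6.png

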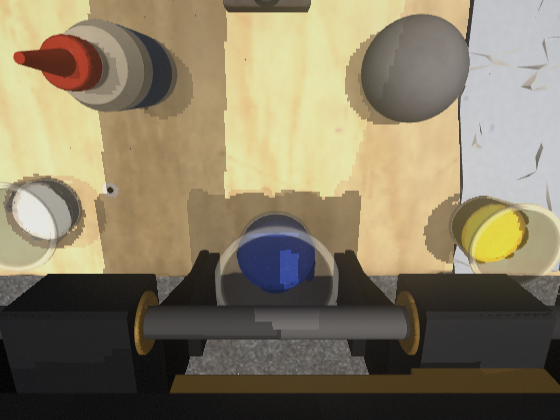

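The cup hangs upright in the fingers at (277,265). I'll carry it to the near compartment.

Request:
{"op": "drive_tool", "data": {
  "angular": [
    [0,0,0],
    [0,0,0],
    [0,0,0],
    [0,0,0],
    [0,0,0],
    [0,0,0],
    [0,0,0],
    [0,0,0],
    [0,0,0],
    [0,0,0],
    [0,0,0],
    [0,0,0],
    [0,0,0],
    [0,0,0],
    [0,0,0]
  ],
  "delta_pos": [
    [0,0,-2],
    [0,0,-4],
    [0,0,-4],
    [0.6,-1.5,-4],
    [1.3,-3,0],
    [1.3,-3,0],
    [1.3,-3,0],
    [1.3,-3,0],
    [1.3,-3,0],
    [1.3,-3,0],
    [1.3,-3,0],
    [1.3,-3,0],
    [1.3,-3,0],
    [0,-1.5,0],
    [0,0,0]
  ],
  "gripper": [3.5,3.5,3.5,3.5,3.5,3.5,3.5,3.5,3.5,3.5,3.5,3.5,3.5,3.5,3.5]
}}

```text
time_s: 15.0
tool_pos: [0.4067, -0.3362, 0.2195]
tool_rot: [-180.0, -0.1, 179.7]
force: [-0.3, 0.5, 0.1]
grip_width: 0.0548
grasp_force: 8.0
```

Request:
{"op": "drive_tool", "data": {
  "angular": [
    [0,0,0],
    [0,0,0],
    [0,0,0],
    [0,0,0],
    [0,0,0],
    [0,0,0]
  ],
  "delta_pos": [
    [0,0,4],
    [0,0,4],
    [0,0,4],
    [0,0,3],
    [0,0,0],
    [0,0,0]
  ],
  "gripper": [3.5,3.5,3.5,3.5,3.5,3.5]
}}

```text
time_s: 15.6
tool_pos: [0.4084, -0.3334, 0.0704]
tool_rot: [180.0, -0.1, -179.9]
force: [0.1, -0.7, -0.6]
grip_width: 0.0554
grasp_force: 8.0
```

Request:
{"op": "drive_tool", "data": {
  "angular": [
    [0,0,0],
    [0,0,0],
    [0,0,0],
    [0,0,0],
    [0,0,0],
    [0,0,0],
    [0,0,0],
    [0,0,0],
    [0,0,0],
    [0,0,0],
    [0,0,0]
  ],
  "delta_pos": [
    [0,0,2],
    [0,0,1.0],
    [0,0,0.4],
    [0,0,0],
    [0,0,0],
    [0,0,0],
    [0,0,0],
    [0,0,-1],
    [0,0,-4],
    [0,0,-4],
    [0,0,-4]
  ],
  "gripper": [3.5,3.5,3.5,3.5,7.2,7.2,7.2,7.2,7.2,8.7,8.7]
}}

```text
time_s: 16.7
tool_pos: [0.408, -0.3346, 0.1686]
tool_rot: [-180.0, 0.0, 180.0]
force: [1.3, -0.7, -0.2]
grip_width: 0.0812
grasp_force: 0.0
```

Request:
{"op": "drive_tool", "data": {
  "angular": [
    [0,0,0],
    [0,0,0],
    [0,0,0],
    [0,0,0],
    [0,0,0],
    [0,0,0],
    [0,0,0],
    [0,0,0],
    [0,0,0],
    [0,0,0],
    [0,0,0],
    [0,0,0],
    [0,0,0],
    [0,0,0]
  ],
  "delta_pos": [
    [-0.6,2,-2],
    [-1.2,4,0],
    [-1.2,4,0],
    [-1.2,4,0],
    [-1.2,4,0],
    [-1.2,4,0],
    [-1.2,4,0],
    [-1.2,4,0],
    [-1.2,4,0],
    [-1.2,4,0],
    [-1.2,4,0],
    [-0.8,2.3,0],
    [0,0,0],
    [0,0,0]
  ],
  "gripper": [8.7,8.7,8.7,8.7,8.7,8.7,8.7,8.7,8.7,8.7,8.7,8.7,8.7,8.7]
}}

```text
time_s: 18.1
tool_pos: [0.5424, 0.1075, 0.1867]
tool_rot: [-179.9, -0.0, 180.0]
force: [-0.2, -0.9, 0.7]
grip_width: 0.087
grasp_force: 0.0
```

```bash
python3 w.py w7.png yellow_cup_center; python3 - <<'E'
from fit import *
c=eyes.read_camera('top'); save(c,'top2.png')
for t,z in (('blue_cup_center',.01),('clear_cup_center',0)):
  for r in models.cut_out(c,t):
    ys,xs=np.nonzero(r['pixels']); print(t,r['centre'],*fit(c,(xs.min(),xs.max(),ys.min(),ys.max()),'cup',z))
E
```

```text
[0.5424 0.1066 0.1868] [-179.93    0.    179.88] [0.4586 0.1072 0.3561] 18.15
yellow_cup_center 0.9 [281. 194.] [0.5422 0.1104] [65.9 63.8] (np.int64(66), np.int64(64))
blue_cup_center [405.6, 199.3] [ 0.4089 -0.3337] [19.4 18.8] (np.int64(19), np.int64(19))
blue_cup_center [282.5, 188.2] [0.4342 0.0387] [18.9 18.7] (np.int64(16), np.int64(19))
clear_cup_center [354.7, 160.9] [ 0.5287 -0.1923] [18.8 18.8] (np.int64(18), np.int64(19))
```

Request:
{"op": "drive_tool", "data": {
  "angular": [
    [0,0,0],
    [0,0,0],
    [0,0,0],
    [0,0,0],
    [0,0,0],
    [0,0,0],
    [0,0,0],
    [0,0,0],
    [0,0,0],
    [0,0,0],
    [0,0,0],
    [0,0,0],
    [0,0,0],
    [0,0,0]
  ],
  "delta_pos": [
    [0,0.3,4],
    [0,0,4],
    [0,0,4],
    [0,0,3],
    [0,0,1.1],
    [0,0,0],
    [0,0,0],
    [0,0,0],
    [0,0,0],
    [0,0,0],
    [0,0,0],
    [0,0,0],
    [0,0,0],
    [0,0,0]
  ],
  "gripper": [8.7,8.7,8.7,8.7,8.7,8.7,3.5,3.5,3.5,3.5,3.5,3.5,3.5,3.5],
  "squeeze": 8
}}

```text
time_s: 19.75
tool_pos: [0.5427, 0.1119, 0.0261]
tool_rot: [180.0, 0.0, -180.0]
force: [-0.9, 0.2, 5.3]
grip_width: 0.0552
grasp_force: 8.0
```

Request:
{"op": "drive_tool", "data": {
  "angular": [
    [0,0,0],
    [0,0,0],
    [0,0,0],
    [0,0,0],
    [0,0,0],
    [0,0,0],
    [0,0,0]
  ],
  "delta_pos": [
    [0,0,-0.5],
    [0,0,-2],
    [0,0,-4],
    [0,0,-4],
    [0,0,-4],
    [0,0,-2],
    [0,0,0]
  ],
  "gripper": [3.5,3.5,3.5,3.5,3.5,3.5,3.5]
}}

```text
time_s: 20.45
tool_pos: [0.5443, 0.1121, 0.1938]
tool_rot: [179.9, 0.3, -180.0]
force: [0.4, 0.5, -1.1]
grip_width: 0.055
grasp_force: 8.0
```

Request:
{"op": "drive_tool", "data": {
  "angular": [
    [0,0,0],
    [0,0,0],
    [0,0,0],
    [0,0,0],
    [0,0,0],
    [0,0,0],
    [0,0,0],
    [0,0,0],
    [0,0,0],
    [0,0,0]
  ],
  "delta_pos": [
    [0,1.5,-1],
    [0,3,0],
    [0,3.5,0],
    [0,3.5,0],
    [0,3.5,0],
    [0,3.5,0],
    [0,3.5,0],
    [0,2.5,0],
    [0,0,0],
    [0,0,0]
  ],
  "gripper": [3.5,3.5,3.5,3.5,3.5,3.5,3.5,3.5,3.5,3.5]
}}

```text
time_s: 21.45
tool_pos: [0.5408, 0.3576, 0.1985]
tool_rot: [-179.9, -0.1, -179.9]
force: [0.0, -0.7, -0.4]
grip_width: 0.055
grasp_force: 8.0
```

```bash
python3 tray.py w8.png yellow
```

```text
[0.5416 0.3562 0.199 ] 7.999749356749817
[  216     0   107   222 18530]
((0.47985219955444336, 0.3531935513019562), (0.2043425440788269, 0.07932328432798386), 5.705482482910156)
```

View pics/w8.png

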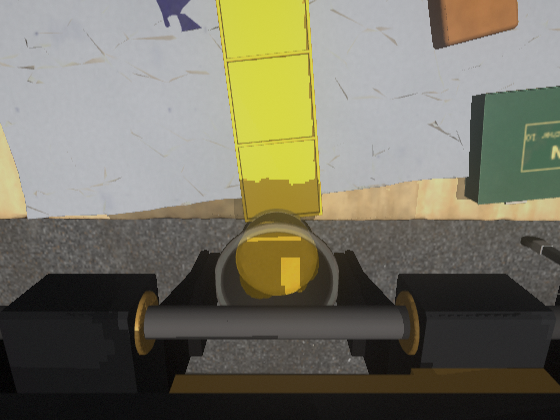

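The cup is held upright at (277,265). The tray's dividers run at (228,58)–(307,50) and (235,145)–(317,138), which lets me check the tray centre.

```bash
python3 - <<'E'
from h import *
c=eyes.read_camera('wrist'); print(telemetry.get_obs()['tool_pos'])
a,b=at(c,(267.5,54),.016)[:2],at(c,(276,141.5),.016)[:2]
u=(b-a)/np.linalg.norm(b-a); print(a,b,np.linalg.norm(b-a),np.degrees(np.arctan2(u[1],u[0])),(a+b)/2,(a+b)/2+.076*u,(a+b)/2-.076*u)
E
```

```text
[0.54211153 0.35551464 0.19953559]
[0.42583616 0.34701937] [0.50270765 0.35449384] 0.07723401675819634 5.553600385716771 [0.4642719 0.3507566] [0.53991517 0.35811165] [0.38862864 0.34340156]
```

Request:
{"op": "drive_tool", "data": {
  "angular": [
    [0,0,0],
    [0,0,0],
    [0,0,0],
    [0,0,0],
    [0,0,0],
    [0,0,0],
    [0,0,0],
    [0,0,0],
    [0,0,0]
  ],
  "delta_pos": [
    [0.2,0.1,3],
    [0,0,4],
    [0,0,4],
    [0,0,2.8],
    [0,0,1.5],
    [0,0,0.7],
    [0,0,0.3],
    [0,0,0],
    [0,0,0]
  ],
  "gripper": [3.5,3.5,3.5,3.5,3.5,3.5,3.5,3.5,3.5]
}}

```text
time_s: 22.45
tool_pos: [0.5413, 0.3584, 0.0392]
tool_rot: [179.9, 0.1, -180.0]
force: [-0.2, 0.6, -0.2]
grip_width: 0.0552
grasp_force: 8.0
```

Request:
{"op": "drive_tool", "data": {
  "angular": [
    [0,0,0],
    [0,0,0],
    [0,0,0],
    [0,0,0],
    [0,0,0],
    [0,0,0],
    [0,0,0],
    [0,0,0],
    [0,0,0],
    [0,0,0],
    [0,0,0],
    [0,0,0],
    [0,0,0],
    [0,0,0],
    [0,0,0],
    [0,0,0],
    [0,0,0],
    [0,0,0]
  ],
  "delta_pos": [
    [0,0,0],
    [0,0,0],
    [0,0,0],
    [0,0,-1],
    [0,0,-4],
    [0,0,-4],
    [0,0,-4],
    [1,-3,0],
    [1,-3.5,0],
    [1,-3.5,0],
    [1,-3.5,0],
    [1,-3.5,0],
    [1,-3.5,0],
    [1,-3.5,0],
    [1,-3.5,0],
    [2,-3.5,0],
    [0,-0.5,0],
    [0,0,0]
  ],
  "gripper": [7.2,7.2,7.2,7.2,7.2,8.7,8.7,8.7,8.7,8.7,8.7,8.7,8.7,8.7,8.7,8.7,8.7,8.7]
}}

```text
time_s: 24.25
tool_pos: [0.4406, 0.0419, 0.1684]
tool_rot: [179.9, 0.1, 179.9]
force: [0.0, 0.2, 0.1]
grip_width: 0.0869
grasp_force: 0.0
```

```bash
python3 w.py w9.png grey_ball_center; python3 - <<'E'
from fit import *
c=eyes.read_camera('top'); save(c,'top3.png')
for t,z in (('yellow_cup_center',.01),):
  for r in models.cut_out(c,t):
    ys,xs=np.nonzero(r['pixels']); print(t,r['centre'],*fit(c,(xs.min(),xs.max(),ys.min(),ys.max()),'cup',z))
E
```

```text
[0.4409 0.0432 0.1683] [1.7989e+02 9.0000e-02 1.7997e+02] [0.3565 0.0411 0.3376] 24.3
grey_ball_center 0.56 [277. 189.] [0.4398 0.0428] [66.8 66.8] (np.int64(68), np.int64(66))
yellow_cup_center [176.2, 160.6] [0.5399 0.3607] [19.3 18.9] (np.int64(18), np.int64(18))
```

Request:
{"op": "drive_tool", "data": {
  "angular": [
    [0,0,0],
    [0,0,0],
    [0,0,0],
    [0,0,0],
    [0,0,0],
    [0,0,0],
    [0,0,0],
    [0,0,0],
    [0,0,0],
    [0,0,0],
    [0,0,0],
    [0,0,0],
    [0,0,0]
  ],
  "delta_pos": [
    [0,0,4],
    [0,0,4],
    [0,0,4],
    [0,0,2],
    [0,0,0.5],
    [0,0,0],
    [0,0,0],
    [0,0,0],
    [0,0,0],
    [0,0,0],
    [0,0,0],
    [0,0,0],
    [0,0,0]
  ],
  "gripper": [8.7,8.7,8.7,8.7,8.7,8.7,4,4,4,4,4,4,4],
  "squeeze": 15
}}

```text
time_s: 25.75
tool_pos: [0.4407, 0.043, 0.0228]
tool_rot: [180.0, 0.0, -180.0]
force: [-0.2, 0.4, 2.1]
grip_width: 0.0544
grasp_force: 14.9
```

Request:
{"op": "drive_tool", "data": {
  "angular": [
    [0,0,0],
    [0,0,0],
    [0,0,0],
    [0,0,0],
    [0,0,0],
    [0,0,0]
  ],
  "delta_pos": [
    [0,0,-1],
    [0,0,-4],
    [0,0,-4],
    [0,0,-4],
    [0,0,-4],
    [0,0,0]
  ],
  "gripper": [4,4,4,4,4,4]
}}

```text
time_s: 26.35
tool_pos: [0.4437, 0.0431, 0.1983]
tool_rot: [179.8, 0.5, 180.0]
force: [0.5, 1.1, -0.7]
grip_width: 0.0545
grasp_force: 14.8
```

Request:
{"op": "drive_tool", "data": {
  "angular": [
    [0,0,0],
    [0,0,0],
    [0,0,0],
    [0,0,0],
    [0,0,0],
    [0,0,0],
    [0,0,0],
    [0,0,0],
    [0,0,0],
    [0,0,0],
    [0,0,0],
    [0,0,0],
    [0,0,0],
    [0,0,0],
    [0,0,0],
    [0,0,0]
  ],
  "delta_pos": [
    [0,1.8,0],
    [-0.3,3.5,0],
    [-0.3,4,0],
    [-0.3,4,0],
    [-0.3,4,0],
    [-0.3,4,0],
    [-0.3,4,0],
    [-0.3,3.5,0],
    [-0.3,2,0],
    [0,0,0],
    [0,0,4],
    [0,0,4],
    [0,0,4],
    [0,0,2],
    [0,0,0],
    [0,0,0]
  ],
  "gripper": [4,4,4,4,4,4,4,4,4,4,4,4,4,4,4,4]
}}

```text
time_s: 27.95
tool_pos: [0.4647, 0.3498, 0.053]
tool_rot: [-180.0, 0.0, 179.9]
force: [-0.9, -0.5, 0.1]
grip_width: 0.0543
grasp_force: 14.8
```

Request:
{"op": "drive_tool", "data": {
  "angular": [
    [0,0,0],
    [0,0,0],
    [0,0,0],
    [0,0,0],
    [0,0,0],
    [0,0,0],
    [0,0,0],
    [0,0,0],
    [0,0,0],
    [0,0,0],
    [0,0,0],
    [0,0,0]
  ],
  "delta_pos": [
    [0,0,1.3],
    [0,0,0.7],
    [0,0,0],
    [0,0,0],
    [0,0,0],
    [0,0,0],
    [0,0,0],
    [0,0,-2],
    [0,0,-4],
    [0,0,-4],
    [0,0,-4],
    [0,0,-4]
  ],
  "gripper": [4,4,4,4,7,7,7,7,7,8.7,8.7,8.7]
}}

```text
time_s: 29.15
tool_pos: [0.4641, 0.3506, 0.2143]
tool_rot: [180.0, 0.0, -180.0]
force: [0.5, 0.7, -0.8]
grip_width: 0.084
grasp_force: 0.0
```

Request:
{"op": "drive_tool", "data": {
  "angular": [
    [0,0,0],
    [0,0,0],
    [0,0,0],
    [0,0,0],
    [0,0,0],
    [0,0,0],
    [0,0,0],
    [0,0,0],
    [0,0,0],
    [0,0,0],
    [0,0,0],
    [0,0,0],
    [0,0,0],
    [0,0,0],
    [0,0,0]
  ],
  "delta_pos": [
    [0,-2,-2],
    [0.2,-4,0],
    [0.2,-4,0],
    [0.2,-4,0],
    [0.2,-4,0],
    [0.2,-4,0],
    [0.2,-4,0],
    [0.2,-4,0],
    [0.2,-4,0],
    [0.2,-4,0],
    [0.2,-4,0],
    [0.6,-4,0],
    [0,-0.9,0],
    [0,0,0],
    [0,0,0]
  ],
  "gripper": [8.7,8.7,8.7,8.7,8.7,8.7,8.7,8.7,8.7,8.7,8.7,8.7,8.7,8.7,8.7]
}}

```text
time_s: 30.65
tool_pos: [0.4386, -0.1169, 0.2325]
tool_rot: [179.9, 0.0, -179.9]
force: [-0.3, 0.5, -0.4]
grip_width: 0.087
grasp_force: 0.0
```

```bash
python3 w.py w10.png glue_bottle_center; python3 - <<'E'
from fit import *
c=eyes.read_camera('top'); save(c,'top4.png')
for t,z,k in (('grey_ball_center',.01,'ball'),('yellow_cup_center',.01,'cup')):
  for r in models.cut_out(c,t):
    ys,xs=np.nonzero(r['pixels']); print(t,r['centre'],*fit(c,(xs.min(),xs.max(),ys.min(),ys.max()),k,z))
E
```

```text
[ 0.4386 -0.1165  0.2325] [ 179.98   -0.   -179.85] [ 0.3547 -0.1178  0.4018] 30.7
glue_bottle_center 0.7 [271. 182.] [ 0.4371 -0.1198] [48.1 60.8] (np.int64(44), np.int64(53))
grey_ball_center [182.9, 184.8] [0.4619 0.3529] [19.3 18.9] (np.int64(18), np.int64(18))
grey_ball_center [183.3, 196.4] [0.4604 0.3466] [19.3 18.9] (np.int64(30), np.int64(77))
yellow_cup_center [176.2, 159.0] [0.5415 0.3623] [19.3 18.9] (np.int64(19), np.int64(19))
```

View pics/w10.png

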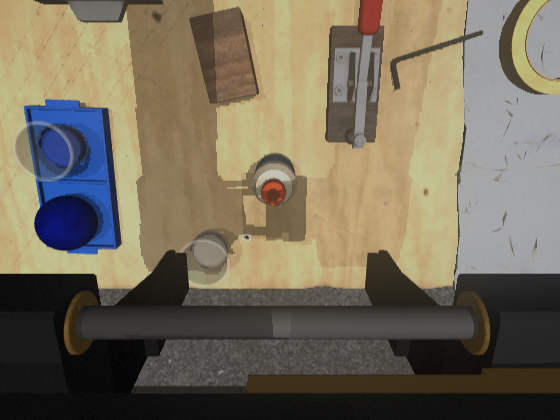

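The view shows the bottle at (273,182) under the gripper and the clear cup at (208,252), well aside. The blue tray holds its cup and ball upright.

Request:
{"op": "drive_tool", "data": {
  "angular": [
    [0,0,0],
    [0,0,0],
    [0,0,0],
    [0,0,0],
    [0,0,0],
    [0,0,0],
    [0,0,0]
  ],
  "delta_pos": [
    [0.1,-0.2,3],
    [0,0,4],
    [0,0,4],
    [0,0,3],
    [0,0,2.3],
    [0,0,0],
    [0,0,0]
  ],
  "gripper": [8.7,8.7,8.7,8.7,8.7,8.7,8.7]
}}

```text
time_s: 31.6
tool_pos: [0.4375, -0.1201, 0.0699]
tool_rot: [-179.9, -0.0, -180.0]
force: [-0.5, -0.5, 0.1]
grip_width: 0.0873
grasp_force: 0.0
```

Request:
{"op": "drive_tool", "data": {
  "angular": [
    [0,0,0],
    [0,0,0],
    [0,0,0],
    [0,0,0],
    [0,0,0],
    [0,0,0],
    [0,0,0],
    [0,0,0],
    [0,0,0],
    [0,0,0],
    [0,0,0],
    [0,0,0]
  ],
  "delta_pos": [
    [0,0,0],
    [0,0,0],
    [0,0,0],
    [0,0,0],
    [0,0,0],
    [0,0,0],
    [0,0,0],
    [0,0,0],
    [0,0,0],
    [0,0,0],
    [0,0,0],
    [0,0,0]
  ],
  "gripper": [6,6,6,5,5,5,3,3,3,3,3,3],
  "squeeze": 15
}}

```text
time_s: 32.8
tool_pos: [0.4374, -0.1202, 0.0695]
tool_rot: [180.0, 0.0, -180.0]
force: [0.6, 0.1, -0.7]
grip_width: 0.0301
grasp_force: 0.0
```

Request:
{"op": "drive_tool", "data": {
  "angular": [
    [0,0,0],
    [0,0,0],
    [0,0,0],
    [0,0,0],
    [0,0,0],
    [0,0,0]
  ],
  "delta_pos": [
    [0,0,-1],
    [0,0,-3],
    [0,0,-4],
    [0,0,-4],
    [0,0,-3],
    [0,0,0]
  ],
  "gripper": [3,3,3,3,3,3]
}}

```text
time_s: 33.4
tool_pos: [0.4402, -0.1209, 0.2243]
tool_rot: [179.9, 0.5, 180.0]
force: [0.6, 0.0, 0.6]
grip_width: 0.0301
grasp_force: 0.0
```

The grip closed on nothing, so I'll look.

```bash
python3 w.py w11.png glue_bottle_center; python3 - <<'E'
from h import *
c=eyes.read_camera('side'); cr=cv2.resize(c['pixels'][190:310,210:370],None,fx=4,fy=4,interpolation=cv2.INTER_CUBIC)
d=cv2.imread('pics/w11.png'); cv2.imwrite('pics/both.png',np.hstack([cv2.resize(d,(400,300)),cv2.cvtColor(cv2.resize(cr,(400,300)),cv2.COLOR_RGB2BGR)]))
E
```

```text
[ 0.4389 -0.1206  0.222 ] [179.93   0.3  179.99] [ 0.3549 -0.1217  0.3929] 33.45
glue_bottle_center 0.89 [276. 179.] [ 0.4363 -0.1202] [49.4 62.6] (np.int64(48), np.int64(55))
glue_bottle_center 0.37 [207. 255.] [ 0.5204 -0.1934] [55.5 76.9] (np.int64(52), np.int64(58))
```

View pics/both.png

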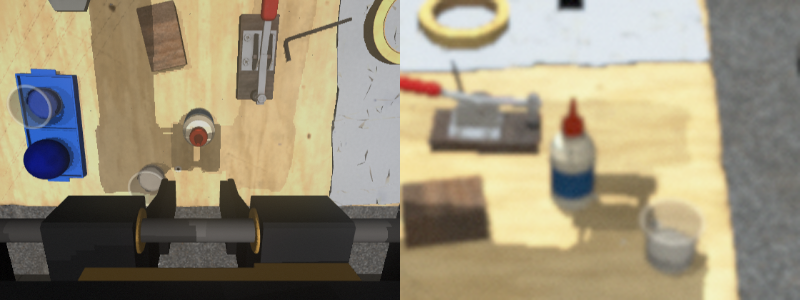

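The bottle still stands at the same place, so the pads closed above its wide part. I'll triangulate its real heights from the side view.

```bash
python3 - <<'E'
from h import *
c=eyes.read_camera('side'); 
P=np.array([.437,-.119])
for z in (0,.02,.04,.06,.082,.1,.12): print(z,np.round(proj(c,[*P,z]),1))
for r in models.cut_out(c,'glue_bottle_center'):
    ys,xs=np.nonzero(r['pixels']); print(r['p'],xs.min(),xs.max(),ys.min(),ys.max(),[(y,int((ys==y).sum()),int(xs[ys==y].mean())) for y in sorted(set(ys))])
cr=c['pixels'][220:290,250:330]
k=cv2.resize(cr,None,fx=8,fy=8,interpolation=cv2.INTER_NEAREST)
for z in (0,.02,.04,.06,.082,.1,.12):
    q=proj(c,[*P,z]); cv2.circle(k,(int((q[0]-250)*8),int((q[1]-220)*8)),4,(0,255,0),-1)
cv2.imwrite('pics/side_b.png',cv2.cvtColor(k,cv2.COLOR_RGB2BGR))
E
```

```text
0 [277.1 268.4]
0.02 [277.1 262.2]
0.04 [277.2 255.8]
0.06 [277.2 249.3]
0.082 [277.3 241.9]
0.1 [277.3 235.8]
0.12 [277.3 228.7]
0.79 269 287 233 273 [(np.int64(233), 1, 279), (np.int64(234), 2, 278), (np.int64(235), 4, 278), (np.int64(236), 6, 278), (np.int64(237), 8, 278), (np.int64(238), 8, 278), (np.int64(239), 10, 278), (np.int64(240), 10, 278), (np.int64(241), 12, 278), (np.int64(242), 12, 278), (np.int64(243), 14, 278), (np.int64(244), 16, 278), (np.int64(245), 16, 278), (np.int64(246), 18, 278), (np.int64(247), 18, 278), (np.int64(248), 18, 278), (np.int64(249), 19, 278), (np.int64(250), 19, 278), (np.int64(251), 19, 278), (np.int64(252), 19, 278), (np.int64(253), 19, 278), (np.int64(254), 19, 278), (np.int64(255), 18, 278), (np.int64(256), 18, 278), (np.int64(257), 18, 278), (np.int64(258), 18, 278), (np.int64(259), 18, 278), (np.int64(260), 18, 278), (np.int64(261), 18, 278), (np.int64(262), 19, 278), (np.int64(263), 19, 278), (np.int64(264), 19, 278), (np.int64(265), 19, 278), (np.int64(266), 19, 278), (np.int64(267), 19, 278), (np.int64(268), 18, 278), (np.int64(269), 17
[... 341 characters left out ...]
(np.int64(323), 28, 258), (np.int64(324), 28, 258), (np.int64(325), 30, 258), (np.int64(326), 30, 258), (np.int64(327), 30, 258), (np.int64(328), 29, 258), (np.int64(329), 29, 258), (np.int64(330), 28, 258), (np.int64(331), 27, 258), (np.int64(332), 26, 258), (np.int64(333), 25, 258), (np.int64(334), 24, 258), (np.int64(335), 24, 258), (np.int64(336), 24, 258), (np.int64(337), 24, 258), (np.int64(338), 22, 258), (np.int64(339), 22, 258), (np.int64(340), 22, 258), (np.int64(341), 22, 258), (np.int64(342), 22, 258), (np.int64(343), 21, 259), (np.int64(344), 20, 258), (np.int64(345), 19, 259), (np.int64(346), 18, 258), (np.int64(347), 15, 258), (np.int64(348), 11, 258), (np.int64(349), 6, 258)]
```

View pics/side_b.png

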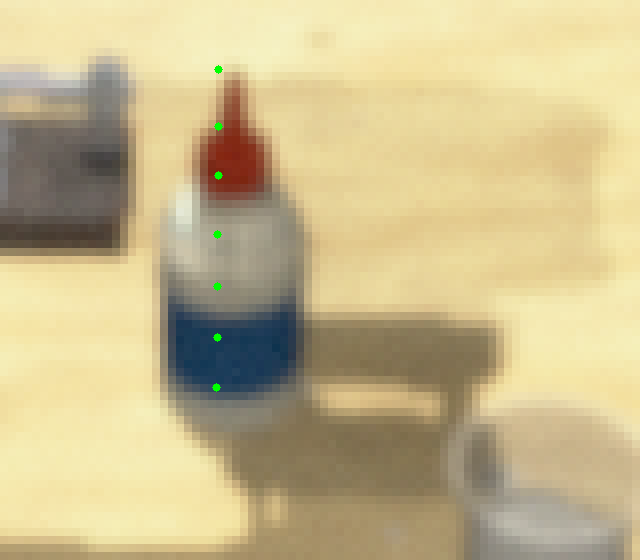

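The axis projects about 2 px left of the bottle, so its x is around 0.440. The ball and cup grip widths, 54 mm for a 58 mm ball, say the pads actually touch about 15 mm above the TCP. That means my grip closed above the 82 mm body. I'll try lower in small steps, watching the force.

Request:
{"op": "drive_tool", "data": {
  "angular": [
    [0,0,0],
    [0,0,0],
    [0,0,0],
    [0,0,0],
    [0,0,0],
    [0,0,0],
    [0,0,0],
    [0,0,0],
    [0,0,0],
    [0,0,0]
  ],
  "delta_pos": [
    [-0.1,0,0],
    [0,0,0],
    [0,0,0],
    [0,0,4],
    [0,0,4],
    [0,0,4],
    [0,0,2.3],
    [0,0,1],
    [0,0,0],
    [0,0,0]
  ],
  "gripper": [8.7,8.7,8.7,8.7,8.7,8.7,8.7,8.7,8.7,8.7],
  "squeeze": 10
}}

```text
time_s: 34.65
tool_pos: [0.4393, -0.1205, 0.0674]
tool_rot: [-180.0, 0.1, -180.0]
force: [0.3, 0.0, -0.5]
grip_width: 0.0867
grasp_force: 0.0
```

Request:
{"op": "drive_tool", "data": {
  "angular": [
    [0,0,0],
    [0,0,0],
    [0,0,0],
    [0,0,0]
  ],
  "delta_pos": [
    [0,0,0.2],
    [0,0,0.2],
    [0,0,0.2],
    [0,0,0]
  ],
  "gripper": [8.7,8.7,8.7,8.7]
}}

```text
time_s: 35.05
tool_pos: [0.4384, -0.1202, 0.0605]
tool_rot: [180.0, 0.0, -180.0]
force: [-0.5, -0.3, -0.5]
grip_width: 0.0871
grasp_force: 0.0
```

Request:
{"op": "drive_tool", "data": {
  "angular": [
    [0,0,0],
    [0,0,0],
    [0,0,0],
    [0,0,0],
    [0,0,0],
    [0,0,0],
    [0,0,0],
    [0,0,0]
  ],
  "delta_pos": [
    [0,0,0],
    [0,0,0],
    [0,0,0],
    [0,0,0],
    [0,0,0],
    [0,0,0],
    [0,0,0],
    [0,0,0]
  ],
  "gripper": [5,5,5,4,4,4,4,4]
}}

```text
time_s: 35.85
tool_pos: [0.4384, -0.1202, 0.0605]
tool_rot: [180.0, 0.0, -180.0]
force: [0.3, 0.3, -0.4]
grip_width: 0.0409
grasp_force: 0.0
```

Request:
{"op": "drive_tool", "data": {
  "angular": [
    [0,0,0],
    [0,0,0],
    [0,0,0],
    [0,0,0],
    [0,0,0],
    [0,0,0]
  ],
  "delta_pos": [
    [0,0,0],
    [0,0,0],
    [0,0,0],
    [0,0,0.2],
    [0,0,0.2],
    [0,0,0]
  ],
  "gripper": [7,7,7,7,7,7]
}}

```text
time_s: 36.45
tool_pos: [0.4381, -0.1202, 0.0562]
tool_rot: [-180.0, -0.0, -180.0]
force: [0.1, 0.2, 0.0]
grip_width: 0.0693
grasp_force: 0.0
```

Request:
{"op": "drive_tool", "data": {
  "angular": [
    [0,0,0],
    [0,0,0],
    [0,0,0]
  ],
  "delta_pos": [
    [0,0,0.2],
    [0,0,0.2],
    [0,0,0]
  ],
  "gripper": [7,7,7]
}}

```text
time_s: 36.75
tool_pos: [0.4381, -0.1202, 0.0522]
tool_rot: [-180.0, -0.0, -180.0]
force: [1.2, -1.1, 1.0]
grip_width: 0.0699
grasp_force: 0.0
```

Request:
{"op": "drive_tool", "data": {
  "angular": [
    [0,0,0],
    [0,0,0],
    [0,0,0],
    [0,0,0],
    [0,0,0],
    [0,0,0],
    [0,0,0]
  ],
  "delta_pos": [
    [0,0,0],
    [0,0,0],
    [0,0,0],
    [0,0,0],
    [0,0,0],
    [0,0,0],
    [0,0,0]
  ],
  "gripper": [4,4,4,4,4,4,4]
}}

```text
time_s: 37.45
tool_pos: [0.4385, -0.1201, 0.0526]
tool_rot: [180.0, 0.0, -180.0]
force: [-0.7, 1.3, 0.2]
grip_width: 0.0407
grasp_force: 8.3
```

There is contact now. I'll go 4 mm lower for a firmer hold and then squeeze.

Request:
{"op": "drive_tool", "data": {
  "angular": [
    [0,0,0],
    [0,0,0],
    [0,0,0],
    [0,0,0],
    [0,0,0]
  ],
  "delta_pos": [
    [0,0,0],
    [0,0,0],
    [0,0,0.2],
    [0,0,0.2],
    [0,0,0]
  ],
  "gripper": [6,6,6,6,6]
}}

```text
time_s: 37.95
tool_pos: [0.4381, -0.1203, 0.0482]
tool_rot: [-180.0, -0.0, -180.0]
force: [-0.0, 0.0, -0.1]
grip_width: 0.0593
grasp_force: 0.0
```

Request:
{"op": "drive_tool", "data": {
  "angular": [
    [0,0,0],
    [0,0,0],
    [0,0,0],
    [0,0,0],
    [0,0,0],
    [0,0,0],
    [0,0,0],
    [0,0,0]
  ],
  "delta_pos": [
    [0,0,0],
    [0,0,0],
    [0,0,0],
    [0,0,0],
    [0,0,0],
    [0,0,0],
    [0,0,0],
    [0,0,0]
  ],
  "gripper": [3,3,3,3,3,3,3,3],
  "squeeze": 15
}}

```text
time_s: 38.75
tool_pos: [0.4384, -0.1202, 0.0486]
tool_rot: [180.0, 0.0, -180.0]
force: [-0.3, 0.8, 1.1]
grip_width: 0.0405
grasp_force: 15.0
```

Request:
{"op": "drive_tool", "data": {
  "angular": [
    [0,0,0],
    [0,0,0],
    [0,0,0],
    [0,0,0],
    [0,0,0],
    [0,0,0],
    [0,0,0]
  ],
  "delta_pos": [
    [0,0,-0.5],
    [0,0,-2],
    [0,0,-4],
    [0,0,-4.5],
    [0,0,-4.5],
    [0,0,-3.5],
    [0,0,0]
  ],
  "gripper": [3,3,3,3,3,3,3]
}}

```text
time_s: 39.45
tool_pos: [0.4413, -0.1209, 0.2434]
tool_rot: [179.9, 0.5, 180.0]
force: [1.0, 0.4, -0.3]
grip_width: 0.0405
grasp_force: 15.0
```

Request:
{"op": "drive_tool", "data": {
  "angular": [
    [0,0,0],
    [0,0,0],
    [0,0,0],
    [0,0,0],
    [0,0,0],
    [0,0,0],
    [0,0,0],
    [0,0,0],
    [0,0,0],
    [0,0,0],
    [0,0,0],
    [0,0,0],
    [0,0,0],
    [0,0,0],
    [0,0,0],
    [0,0,0],
    [0,0,0],
    [0,0,0]
  ],
  "delta_pos": [
    [0,1.5,0],
    [0.3,3,0],
    [0.3,3,0],
    [0.3,3,0],
    [0.3,3,0],
    [0.3,3,0],
    [0.3,3,0],
    [0.3,3,0],
    [0.3,3,0],
    [0.3,3,0],
    [0.3,3,0],
    [0.4,3,0],
    [0.4,3,0],
    [0.5,3,0],
    [0.4,3,0],
    [0.4,2.9,0],
    [0,0,0],
    [0,0,0]
  ],
  "gripper": [3,3,3,3,3,3,3,3,3,3,3,3,3,3,3,3,3,3]
}}

```text
time_s: 41.25
tool_pos: [0.3869, 0.3433, 0.2373]
tool_rot: [-179.8, -0.0, -179.9]
force: [0.0, -1.1, -0.9]
grip_width: 0.0404
grasp_force: 15.0
```

```bash
python3 w.py w12.png grey_ball_center; python3 - <<'E'
from h import *
c=eyes.read_camera('side'); cr=cv2.resize(c['pixels'][80:200,210:370],(400,300),interpolation=cv2.INTER_CUBIC)
d=cv2.imread('pics/w12.png'); cv2.imwrite('pics/both2.png',np.hstack([cv2.resize(d,(400,300)),cv2.cvtColor(cr,cv2.COLOR_RGB2BGR)]))
E
```

```text
[0.3874 0.3425 0.2376] [-1.7988e+02 -3.0000e-02  1.7996e+02] [0.3032 0.343  0.4067] 41.3
```

View pics/both2.png

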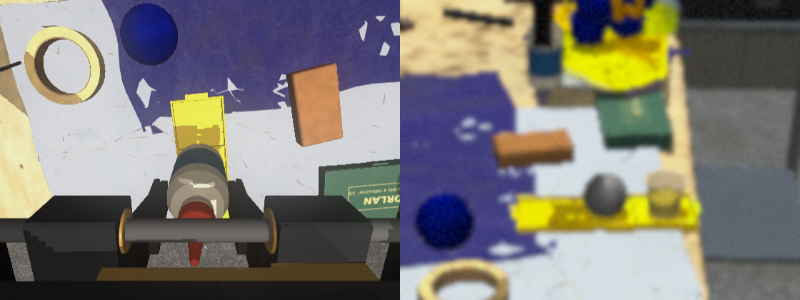

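The bottle is held upright over the near compartment, with the grey ball and yellow cup standing in the other two. I'll lower it.

Request:
{"op": "drive_tool", "data": {
  "angular": [
    [0,0,0],
    [0,0,0],
    [0,0,0],
    [0,0,0],
    [0,0,0],
    [0,0,0],
    [0,0,0],
    [0,0,0],
    [0,0,0]
  ],
  "delta_pos": [
    [-0.1,0,3],
    [0,0,4],
    [0,0,4],
    [0,0,3],
    [0,0,2],
    [0,0,1],
    [0,0,0.6],
    [0,0,0],
    [0,0,0]
  ],
  "gripper": [3,3,3,3,3,3,3,3,3]
}}

```text
time_s: 42.3
tool_pos: [0.389, 0.3443, 0.0637]
tool_rot: [179.9, 0.1, 180.0]
force: [-0.4, 0.2, -0.5]
grip_width: 0.0407
grasp_force: 15.0
```

Request:
{"op": "drive_tool", "data": {
  "angular": [
    [0,0,0],
    [0,0,0],
    [0,0,0],
    [0,0,0]
  ],
  "delta_pos": [
    [0,0,0.2],
    [0,0,0.2],
    [0,0,0],
    [0,0,0]
  ],
  "gripper": [3,3,3,3]
}}

```text
time_s: 42.7
tool_pos: [0.3883, 0.3438, 0.0587]
tool_rot: [180.0, 0.0, -180.0]
force: [0.8, -0.4, -0.3]
grip_width: 0.0405
grasp_force: 15.0
```

Request:
{"op": "drive_tool", "data": {
  "angular": [
    [0,0,0],
    [0,0,0],
    [0,0,0],
    [0,0,0],
    [0,0,0],
    [0,0,0],
    [0,0,0],
    [0,0,0],
    [0,0,0],
    [0,0,0],
    [0,0,0],
    [0,0,0],
    [0,0,0],
    [0,0,0],
    [0,0,0],
    [0,0,0],
    [0,0,0]
  ],
  "delta_pos": [
    [0,0,0.05],
    [0,0,0],
    [0,0,0],
    [0,0,0],
    [0,0,-1],
    [0,0,-3],
    [0,0,-4],
    [0,0,-4],
    [0,0,-4],
    [0,0,-4],
    [0,-3,-2],
    [0,-4,0],
    [0,-4,0],
    [0,-4,0],
    [-3,-3,-2],
    [0,0,0],
    [0,0,0]
  ],
  "gripper": [3,6.5,6.5,6.5,6.5,6.5,8,8,8,8,8,8,8,8,8,8,8]
}}

```text
time_s: 44.4
tool_pos: [0.4189, 0.1633, 0.2992]
tool_rot: [179.9, 0.1, 179.9]
force: [-0.9, 0.6, -0.2]
grip_width: 0.0804
grasp_force: 0.0
```

```bash
python3 - <<'E'
from fit import *
a=eyes.read_camera('top'); b=eyes.read_camera('side')
for n,c in (('top',a),('side',b)):
  for t,z,k in (('grey_ball_center',.01,'ball'),('yellow_cup_center',.01,'cup'),('glue_bottle_center',.01,'bottle'),('blue_ball_center',.01,'ball'),('blue_cup_center',.01,'cup'),('clear_cup_center',0,'cup')):
    for r in models.cut_out(c,t)[:2]:
      ys,xs=np.nonzero(r['pixels']); print(n,t,round(r['p'],2),*fit(c,(xs.min(),xs.max(),ys.min(),ys.max()),k,z))
p=a['pixels'][140:230,150:430]; s=b['pixels'][130:380,200:360]
cv2.imwrite('pics/fin.png',cv2.cvtColor(np.hstack([cv2.resize(p,(460,148)).repeat(1,0) if 0 else cv2.copyMakeBorder(cv2.resize(p,(460,148)),0,452,0,0,cv2.BORDER_CONSTANT),cv2.resize(s,(340,600)) if 0 else cv2.copyMakeBorder(cv2.resize(s,(340,531)),0,69,0,0,cv2.BORDER_CONSTANT)]),cv2.COLOR_RGB2BGR))
E
```

```text
top grey_ball_center 0.76 [0.462  0.3621] [19.3 18.9] (np.int64(14), np.int64(18))
top glue_bottle_center 0.58 [0.3865 0.3419] [20.4 17.8] (np.int64(19), np.int64(17))
top blue_ball_center 0.64 [0.2672 0.2816] [19.5 19.3] (np.int64(25), np.int64(25))
top blue_ball_center 0.59 [ 0.4892 -0.3341] [19.5 19. ] (np.int64(19), np.int64(17))
top clear_cup_center 0.52 [ 0.4119 -0.3343] [19.2 18.7] (np.int64(18), np.int64(18))
side grey_ball_center 0.68 [0.464  0.3501] [18.1 18.2] (np.int64(17), np.int64(16))
side grey_ball_center 0.26 [ 0.5312 -0.2025] [27.1 27.4] (np.int64(25), np.int64(31))
side yellow_cup_center 0.59 [0.5442 0.3556] [18.  20.6] (np.int64(18), np.int64(22))
side glue_bottle_center 0.67 [0.3946 0.3369] [13.9 37.8] (np.int64(15), np.int64(31))
side glue_bottle_center 0.61 [ 0.4503 -0.3758] [24.6 54. ] (np.int64(88), np.int64(44))
side blue_ball_center 0.77 [ 0.489  -0.3372] [30.6 31.7] (np.int64(30), np.int64(31))
side blue_ball_center 0.6 [0.2695 0.2782] [18.9 18.9] (np.int64(24), np.int64(24))
side blue_cup_center 0.72 [ 0.4114 -0.3347] [30.3 36.6] (np.int64(30), np.int64(36))
side clear_cup_center 0.81 [ 0.532  -0.1941] [26.6 31.5] (np.int64(26), np.int64(31))
```

View pics/fin.png

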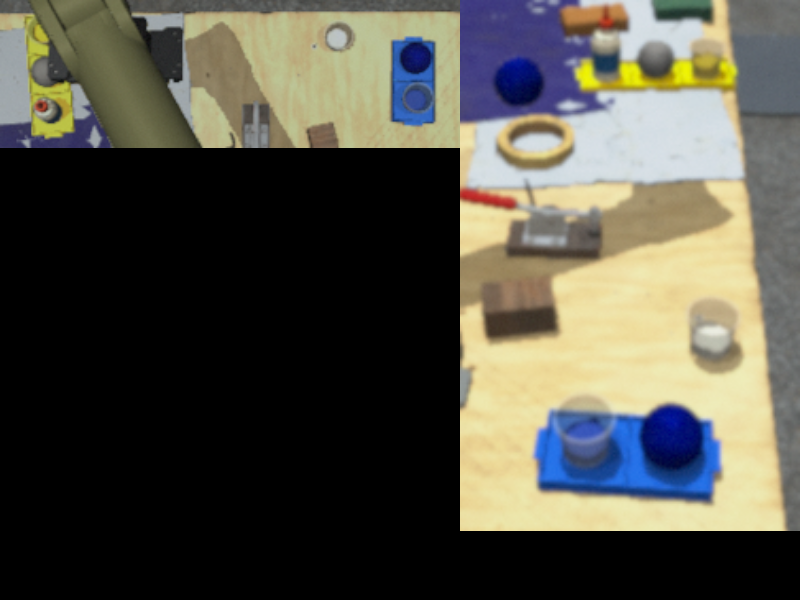

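The picture shows all five things upright in their own compartments, the clear cup at its place, and the arm clear. I'll hand the job in.

```bash
python3 -c "
from cell import env
print(env.sign_off())"
```

```text
the job is handed in; nothing more can be done
None
```

I handed the job in at about 44 s: all five things stand upright in their own compartments of the right trays and the clear cup is where it began, by the last pictures, though the sign-off returned no verdict.

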